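# Stand a top by the drying chest and hold its lid open

## Task

Pinch the yellow top by its stem, lift it off the freely turning turntable and stand it upright in the wooden cup on the ledge of the drying chest, letting go of it. Then try the chest's lid by its steel bar before touching the brass slide: if the lid is caught, let it down and push the slide all the way away from the lid to free it. Raise the lid to about 40 degrees and finish holding it there, without letting go (it falls shut by itself); leave the red tops standing in the turntable and do not knock over or shift the other things.

Things in the scene. Friction and masses are not known exactly. Their poses are not given: they have to be found in the camera images.
- yellow_top_center (a point): Centre of the yellow (red-banded) spinning top, 80 mm tall and 48 mm across at its widest (36 to 42 mm above its foot), tapering down to a steel tip 6 mm across; above it a shoulder up to 53 mm and then an upright plain wood stem 14 mm in diameter, from 53 to 80 mm above the foot, to pinch. Weighs 40 to 85 g. The point is on its axis 40 mm above the foot; its z axis is the top's axis, up. It starts in one of the four cups of the turntable.
- red_top1_center (a point): Centre of a red (yellow-banded) top of the same shape as the yellow one, in another cup of the turntable.
- red_top2_center (a point): Centre of a red (yellow-banded) top of the same shape as the yellow one, in another cup of the turntable.
- red_top3_center (a point): Centre of a red (yellow-banded) top of the same shape as the yellow one, in another cup of the turntable.
- table_axis (a point): Centre of the turntable's upper face, 38 mm above the bench. A painted disc 256 mm across that turns freely about its upright axis when touched, with four wooden cups, 85 mm from its axis: each a ring 40 mm across and 20 mm high with a 29 mm hole, in which a top stands on its tip.
- chest: Drying chest, fixed to the bench: a wooden box 220 (x) by 320 (y) by 100 mm high; origin at the centre of its underside; its -x side, with the lid's bar, faces the robot, z up. Its blue lid covers all but a fixed ledge 90 mm wide along the -y side (its right side seen from the robot), upper face 100 mm above the bench. On the ledge stand the brass slide (front) and the wooden cup (back).
- nest (a point): Floor of the wooden cup on the chest's ledge (the ledge's upper face), at the cup's centre: ring 40 mm across, 20 mm high, 29 mm hole. A top standing in it has its foot at this point.
- chest_lid (a joint): Angle of the lid (rad): 0 shut, grows as its front edge rises, stop at 1.1. The lid is 12 mm thick, 228 mm along y, weighs 0.3 to 0.6 kg and falls shut when let go. It hinges about an axis parallel to the chest's y, along the chest's back upper edge (110 mm to chest +x, 100 mm up). When the hidden catch holds it, it lifts only about 0.04 rad (11 mm at the bar) and then stops hard; when it is not caught it simply rises. Nothing outside shows which.
- lid_bar (a point): Middle of the lid's pull bar: a round steel bar 12 mm thick, parallel to the chest's y, straight for 110 mm, held 45 mm in front of the lid's front edge by an arm at each end, at the level of the lid (106 mm above the bench when shut), free in front, behind and below for fingers; 265 mm ahead of the hinge axis and 6 mm above it when shut.
- slide (a joint): Travel of the brass slide (m): 0 as found, 0.025 at its stop. Moves along the chest's -y, away from the lid, with about 2 N and stays where it is left. Past about 0.02 it has surely freed the lid, if the lid is not being pulled up meanwhile. It looks the same whether the lid is caught or not.
- slide_grip (a point): Point on the slide's upright brass thumb-piece, 14 by 14 mm, 37 mm high above the ledge; the point is on its axis 24 mm above the ledge. Room to pinch it across the chest's x.
- punch: Steel tip punch lying on the bench, 110 mm long; bystander.
- calipers: Brass calipers lying on the bench, 150 mm long; bystander.
- pot: Squat clay pot of black spindles, 112 mm across, 140 mm high, behind on the bench; bystander.
- jar_red: Lacquer jar with a red cap, 60 mm across, 75 mm high; bystander.
- jar_yellow: Lacquer jar with a yellow cap, 60 mm across, 75 mm high; bystander.
There are look-alikes about, which are no part of the job. Leave any green or turquoise look-alike of the part that bears yellow_top_center alone. Leave any black look-alike of the part that bears red_top3_center alone.

How it is judged:
By the outcome, as a careful person would: the job done as asked, in the order asked, and still so for the second after the job is handed in, while the arm keeps its last pose, push and grip.
It also fails if it takes over 61 s, if anything falls off the work surface, if the arm or the gripper's body presses on something with over 40 N, if the wrist force passes 120 N, or if a joint passes its speed limit or range.

## Robot

A 7-joint arm with a two-finger parallel gripper is mounted at the origin on the work surface. World frame = base frame: x ahead of the robot, y to its left, z up, the work surface at z = 0. Lengths are in mm, angles in rad, forces in N, time in s.
With the tool pointing down it reaches from about 400 to 875 mm from the base axis. Payload 4.4 kg.
Tool frame: the origin (TCP) lies at the very end of the fingers, on their centre line; the grasp point (between the pads) lies 19 mm behind it; z points along the fingers, y is the line along which they close (so a half turn about z gives the same grasp; the last joint's range is limited). The gripper opens to 85 mm and grips with 20 to 120 N. Pads are 22 mm wide; open, the fingers measure 114 mm over their backs; the gripper's body (76 mm by 85 mm) begins 54 mm behind the grasp point. The pads swing forward as they close: fully open they stand 13 mm farther back than shut.
Start: joints at [1.074, 0.628, 0.038, 1.517, -0.027, 0.996, -0.02], TCP at [271.467, -590.613, 231.313] pointing down, gripper open.
Joint ranges: [-3.06, 3.06], [-0.37, 2.12], [-1.25, 1.32], [0.18, 2.47], [-1.1, 4.24], [0.23, 1.98], [-2.94, 2.94]. Speed limits (rad/s): [2.57, 2.57, 3.14, 3.14, 3.14, 3.14, 3.14].

## Interface

Orientations are given as [roll, pitch, yaw] about the fixed x, y, z axes, in that order (R = Rz(yaw) Ry(pitch) Rx(roll)).
In Python, from cell import ctrl gives the robot as it stands.
- The arm moves only by the tool jog_arm, never from a script. Its argument "plan" is a list of rows, each an object of numbers: "tx", "ty", "tz": the shift along the tool's x, y, z as a fraction of full scale; "wx", "wy", "wz": the turn, a rotation vector about the tool's x, y, z as a fraction of full scale; "claw": the closure, from 0 (fully open) to 1 (shut). In form: [{"tx": .., "ty": .., "tz": .., "wx": .., "wy": .., "wz": .., "claw": ..}, ...]. A call has 1 to 12 rows; each row is the pose to reach, as a shift and turn from the pose commanded when the call began, along the tool's axes at that moment; what a row does not reach only later rows make up. Full scale, the value 1, is 300 mm for a shift and 90 degrees for a turn. A row lasts 1/10 s, in which the tool goes at most 50 mm and 8.59 degrees, less where a joint would pass 70% of its speed; a pose out of reach is approached as far as the arm can. A call with a number of a shift or a turn outside -1 to 1 is refused whole. A call with a gripper value outside its range is refused whole. The fingers move at their own pace and stop on an object; the grip force is fixed at half the most. Time passes only in rows, so rows that repeat a pose let the fingers close. It gives the time, the measured TCP pose, the force, the opening and the grip force at its end, in the units of the state.
- ctrl.read_state(): the state, without advancing time (a new reading comes with each control period).
- ctrl.get_image(name): name is "side" or "top"; returns a dict with "img" (480x640x3 uint8, red, green, blue), "depth" (480x640 float32, mm along the optical axis (not along the pixel's ray), 0 where there is no reading), "fx", "fy", "cx", "cy" (pixels), "distortion" ([k1, k2, p1, p2, k3] as OpenCV has them; the pictures are not rectified), "position" and "orientation" of the camera in the world. Camera axes: x right, y down, z forward; pixel columns grow to the right and rows downward; lengths in mm; the calibration is good to about 2 mm. A picture is of the moment at which its call begins.
- ctrl.finish_job(): hands the job in; it is judged then, once.
Trained networks look in a picture, given as the dict that the camera call returned (one of the last four; its "shot" number tells which), for a name from the list of things; names that differ only in an ending like _2 or _b are one class to them, and where a whole thing is asked for, a point or a joint stands for the part that bears it (a point fixed in the world has none). Each returns a list of dicts, best first, with "score" (0 to 1); they miss things now and then, are a little off and sometimes report something else, mostly with a low value. They report only what shows in the picture. A call takes as long as a camera call. They do not tell look-alikes from the thing itself.
- ctrl.trace(picture, thing): "pixels" (480x640 bool, what is visible of it) and "extent" ([centre column, centre row, width, height] in pixels, round what is visible of it).
The state is a dict: "clock": time; "qpos": joint angles; "qd": joint speeds; "tau": joint torques, N m; "eef_pos": TCP position; "tool_rot": TCP orientation; "force": force on the tool from outside, world axes, zero at the start; "torque": the same for the moment, N m; "width": finger opening in mm; "gripper_force": force on a finger pad.
Only numpy, scipy, OpenCV 4.12 (cv2) and the standard library are available. Lean on these libraries where they do the work, as an engineer would, in place of code of your own. Each camera call takes 0.05 s, during which the arm holds its last target. There are 200 camera calls.

## Working session

There is one attempt and no reset: what is moved stays moved. The work goes in short steps, Python scripts to look and compute and a tool call to move; the robot and the scene stay as the last step left them, time stands still between calls to the robot, and variables do not carry over. Pictures are saved under pics/ and viewed, at most 10 in all, crops included, and the job is handed in when it is done.

Besides the shell and the picture viewer there is one more tool, called after "Request:" as name(argument=value, ...) on one line, values as JSON. jog_arm: Moves the arm, as the interface text tells. Shift numbers are shares of 300 mm and turn numbers shares of 90 degrees, none past 1 either way. Its arguments: {"type":"object","properties":{"plan":{"type":"array"}},"required":["plan"]}

```bash
ls; mkdir -p pics; cat > h.py <<'E'
import numpy as np, cv2
from cell import ctrl
from scipy.spatial.transform import Rotation as R
def cam(n):
    p=ctrl.get_image(n); return p
def save(p,f): cv2.imwrite('pics/'+f,p['img'][:,:,::-1])
def camR(p):
    o=np.array(p['orientation'],float)
    return R.from_euler('xyz',o).as_matrix() if o.shape==(3,) else (o if o.shape==(3,3) else R.from_quat(o).as_matrix())
def pts(p,mask):
    v,u=np.nonzero(mask&(p['depth']>0)); d=p['depth'][v,u]
    K=np.array([[p['fx'],0,p['cx']],[0,p['fy'],p['cy']],[0,0,1.]])
    n=cv2.undistortPoints(np.stack([u,v],1).astype(np.float64)[:,None],K,np.array(p['distortion'],float))[:,0]
    c=np.c_[n*d[:,None],d]
    return c@camR(p).T+np.array(p['position']), p['img'][v,u]
E
python3 - <<'E'
from h import *
s=ctrl.read_state(); print({k:np.round(v,3) for k,v in s.items()})
for n in('top','side'):
    p=cam(n); save(p,n+'1.png'); print(n,p['position'],p['orientation'],p['fx'],p['distortion'])
E
```

```text
pics
{'clock': np.float64(0.0), 'qpos': array([ 1.074,  0.629,  0.038,  1.518, -0.027,  0.996, -0.02 ]), 'qd': array([-0.   , -0.001,  0.   , -0.001, -0.001, -0.002,  0.001]), 'tau': array([ 0.0000e+00, -5.6340e+01,  1.2270e+00, -1.9344e+01,  1.1000e-02,
        1.1000e-02,  0.0000e+00]), 'eef_pos': array([ 271.228, -590.021,  230.4  ]), 'tool_rot': array([-3.14 ,  0.   ,  0.431]), 'force': array([ 0.019, -0.232, -0.634]), 'torque': array([ 0.003,  0.007, -0.016]), 'gripper_force': np.float64(0.0), 'width': np.float64(85.115)}
top [ 3.11079106e+02 -9.94926660e-01  1.38825479e+03] [-2.96169436e+00 -7.13173222e-05 -1.54287782e+00] 537.7756673135948 [0.03473831 0.         0.         0.         0.        ]
side [ -41.50098723 -960.43341992 1084.06394294] [-2.30017433  0.0107614  -0.54223679] 576.5594146946803 [-0.03702465  0.          0.          0.          0.        ]
```

View pics/top1.png

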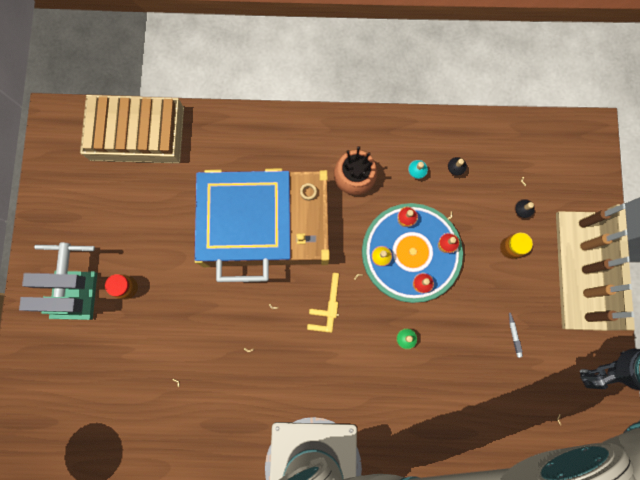

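View pics/side1.png

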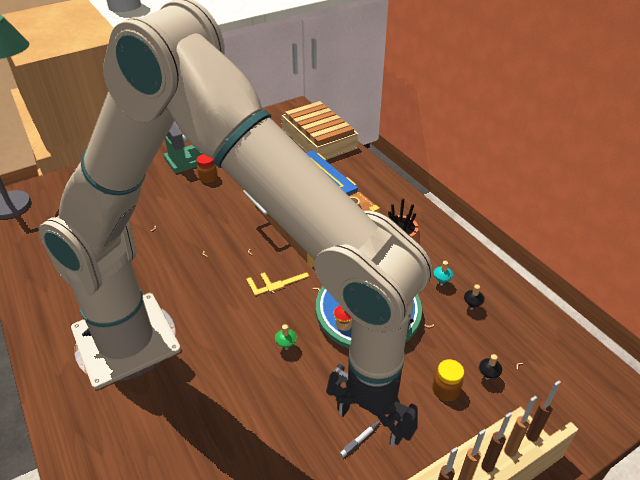

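The top view shows the yellow top at (382,256) in the turntable, the cup at (308,191), the slide at (301,239), and the lid bar from (217,280) to (268,280). The arm hides most of this in the side view.

```bash
python3 - <<'E'
from h import *
p=cam('top')
print(p['img'].shape)
U,V=np.meshgrid(np.arange(640),np.arange(480))
def box(u,v,r,r2=None): return (abs(U-u)<=r)&(abs(V-v)<=(r2 or r))
def rep(n,m,zlo,zhi):
    q,c=pts(p,m); k=(q[:,2]>zlo)&(q[:,2]<zhi); q=q[k]
    print(n,k.sum(),'mean',q.mean(0).round(1),'min',q.min(0).round(1),'max',q.max(0).round(1)) if k.any() else print(n,'none')
for n in ['yellow_top_center','red_top1_center','slide_grip','slide','lid_bar','chest','chest_lid','nest','pot','calipers','table_axis']:
    try:
        for t in ctrl.trace(p,n)[:5]:
            print(n,round(t['score'],2),np.round(t['extent'],1),end=' '); rep('',t['pixels'],-20,300)
    except Exception as e: print(n,e)
rep('stem',box(386,255,14),100,140)
rep('yellow',box(384,256,14),60,140)
rep('thumb',box(304,238,12),115,160)
rep('cup',box(308,190,13),112,140)
rep('bar',box(243,278,20,8),90,130)
rep('lid',box(243,215,46,42),80,130)
rep('ledge',box(311,215,12,10),80,115)
rep('tt',box(413,252,15),20,60)
E
```

```text
(480, 640, 3)
yellow_top_center 0.76 [419.4 168.6  18.   20.6]  260 mean [ 744.5 -249.9   50.4] min [ 724.  -275.4   36.2] max [ 771.4 -228.5   84.4]
yellow_top_center 0.74 [408.6 338.5  13.6  15.6]  257 mean [ 310.1 -219.7   51.9] min [ 290.3 -241.7   38.9] max [ 331.4 -199.5   81.9]
yellow_top_center 0.65 [382.1 255.2  22.3  19.4]  320 mean [ 509.  -153.3   86.2] min [ 486.2 -177.7   34.6] max [ 540.8 -130.6  123.2]
red_top1_center 0.88 [422.4 282.6  22.2  17.5]  331 mean [ 444.9 -253.6   85.6] min [ 422.5 -288.7   36. ] max [ 469.3 -233.1  121.6]
slide_grip 0.47 [300.1 240.6   9.1   9.4]  76 mean [539.8  43.7 118.4] min [531.3  34.4  97.9] max [553.8  54.2 139.8]
slide 0.47 [302.4 238.    5.9  13. ]  91 mean [539.9  42.9 116.7] min [531.3  32.1  96.6] max [553.8  54.2 139.8]
slide 0.3 [241.3 223.1  98.7 113. ]  8850 mean [588.5 188.  110.3] min [434.8  69.2  -9.3] max [745.1 336.3 120.4]
lid_bar 0.65 [243.3 226.1  97.7 115.5]  8918 mean [588.3 187.9 110.7] min [434.8  67.9  -6.3] max [748.8 316.1 120.4]
chest 0.93 [261.2 223.8 134.6 111.6]  12682 mean [586.9 143.9 104.8] min [434.
[... 745 characters left out ...]
58.  -109.8   83.9]
stem 30 mean [ 509.1 -154.2  116.1] min [ 503.9 -160.5  104.7] max [ 515.1 -147.9  123.2]
yellow 308 mean [ 508.9 -153.5   88. ] min [ 486.2 -177.7   70.6] max [ 533.8 -130.6  123.2]
thumb 44 mean [542.   44.5 134.1] min [536.   38.4 115.1] max [549.9  50.7 139.8]
cup 110 mean [658.8  29.6 118.1] min [639.8  11.  112.1] max [679.5  47.9 125.5]
bar 204 mean [441.5 178.8 109.9] min [435.5 130.9 103.1] max [448.  227.2 116.7]
lid 7890 mean [595.2 186.8 111.3] min [488.2  71.4 101.6] max [705.4 306.1 120.4]
ledge 523 mean [602.2  21.8  98.7] min [575.7  -8.3  90.3] max [628.8  52.1 106. ]
tt 956 mean [ 526.9 -238.5   38.6] min [ 487.4 -278.1   28.5] max [ 567.5 -199.6   48. ]
```

```bash
cat > go.py <<'E'
# usage: go.py from(x y z yawdeg) to(x y z yawdeg): rows numbers for vertical tool
import sys,numpy as np
a=np.array([float(v) for v in sys.argv[1:]]).reshape(-1,4)
x,y,z,w=a[0]
c,s=np.cos(np.radians(w)),np.sin(np.radians(w))
for t in a[1:]:
    d=t-a[0]; print('tx %.3f ty %.3f tz %.3f wz %.3f'%((c*d[0]+s*d[1])/300,(s*d[0]-c*d[1])/300,-d[2]/300,-d[3]/90))
E
python3 - <<'E'
from h import *
from scipy.optimize import least_squares as LS
P=[cam('top') for _ in range(4)]
U,V=np.meshgrid(np.arange(640),np.arange(480))
def box(u,v,r,r2=None): return (abs(U-u)<=r)&(abs(V-v)<=(r2 or r))
def get(m,zl,zh):
    q=np.concatenate([pts(p,m)[0] for p in P]); return q[(q[:,2]>zl)&(q[:,2]<zh)]
col=P[0]['img'].astype(int)
r,g,b=col[...,0],col[...,1],col[...,2]
q=get(box(243,215,52,48)&(b>r+40),100,125)
rect=cv2.minAreaRect(q[:,:2].astype(np.float32)); print('lid',rect,q[:,2].mean())
q=get(box(243,280,20,6),104,130); k=np.polyfit(q[:,1],q[:,0],1); print('bar slope',k,'yaw deg',np.degrees(-np.arctan(k[0])),q.mean(0))
q=get(box(243,280,32,6),104,130);print('bar y extent',np.percentile(q[:,1],[1,50,99]))
# white ring circle on disc, orange circle
m=box(413,252,24)&(r>200)&(g>100)&(b<90); q=get(m,25,60)
c,rad=cv2.minEnclosingCircle(q[:,:2].astype(np.float32)); print('orange',c,rad,q[:,:2].mean(0))
m=box(413,252,60); q=get(m,28,48); c=q[:,:2]; d=np.linalg.norm(c-[527,-238.5],axis=1)
cs=c[(d<132)]; cc,rr=cv2.minEnclosingCircle(cs.astype(np.float32)); print('disc',cc,rr)
for n,u,v in [('yel',384,256),('r',408,216),('r',448,243),('r',424,282)]:
    q=get(box(u,v,16),112,130); print(n,q.mean(0).round(1),len(q))
q=get(box(304,238,12),131,145); print('thumb',q.mean(0),np.ptp(q,0),len(q))
q=get(box(308,190,14),114,130)
f=LS(lambda t:np.hypot(q[:,0]-t[0],q[:,1]-t[1])-t[2],[659,29,17],loss='soft_l1').x; print('cup',f,q[:,2].mean())
for z in(38,104): print(z, P[0]['position'])
E
```

```text
lid ((596.68505859375, 189.59579467773438), (222.17286682128906, 230.09793090820312), 2.542851686477661) 111.12202951386394
bar slope [-2.82052496e-02  4.46496475e+02] yaw deg 1.6156134276613854 [441.44125726 179.22968757 109.99844659]
bar y extent [119.91427833 181.49590598 243.32402761]
orange (528.6902465820312, -236.29689025878906) 41.56525421142578 [ 528.22373896 -236.64134113]
disc (529.2509155273438, -237.52536010742188) 128.3404541015625
yel [ 510.  -154.5  116.7] 95
r [ 611.4 -218.3  116.4] 102
r [ 547.9 -319.2  116.7] 107
r [ 446.5 -256.2  117. ] 111
thumb [543.34545748  44.60707559 135.40392154] [13.83551124 12.40026768  9.98372444] 140
cup [658.4877395   29.84346351  17.23246103] 118.46689373281706
38 [ 3.11079106e+02 -9.94926660e-01  1.38825479e+03]
104 [ 3.11079106e+02 -9.94926660e-01  1.38825479e+03]
```

```bash
python3 go.py 271.5 -590.6 231.3 24.7 510 -154.5 180 103; python3 go.py 510 -154.5 180 103 510 -154.5 95 103
```

```text
tx 1.330 ty -0.988 tz 0.171 wz -0.870
tx 0.000 ty 0.000 tz 0.283 wz -0.000
```

Request:
jog_arm(plan=[{"tx": 0.9,"ty": -0.7,"tz": 0.0,"wz": -0.87,"claw": 0.5},{"tx": 0.9,"ty": -0.7,"tz": 0.0,"wz": -0.87,"claw": 0.5},{"tx": 0.9,"ty": -0.7,"tz": 0.0,"wz": -0.87,"claw": 0.5},{"tx": 0.9,"ty": -0.7,"tz": 0.0,"wz": -0.87,"claw": 0.5},{"tx": 0.9,"ty": -0.7,"tz": 0.0,"wz": -0.87,"claw": 0.5},{"tx": 0.9,"ty": -0.7,"tz": 0.0,"wz": -0.87,"claw": 0.5},{"tx": 0.9,"ty": -0.7,"tz": 0.0,"wz": -0.87,"claw": 0.5},{"tx": 0.9,"ty": -0.7,"tz": 0.0,"wz": -0.87,"claw": 0.5},{"tx": 0.9,"ty": -0.7,"tz": 0.0,"wz": -0.87,"claw": 0.5},{"tx": 0.9,"ty": -0.7,"tz": 0.0,"wz": -0.87,"claw": 0.5},{"tx": 0.9,"ty": -0.7,"tz": 0.0,"wz": -0.87,"claw": 0.5},{"tx": 0.9,"ty": -0.7,"tz": 0.0,"wz": -0.87,"claw": 0.5}])

```text
invalid input at $.plan[0]: expected keys tx, ty, tz, wx, wy, wz, claw
```

```bash
python3 - <<'E'
from h import *
c,s=np.cos(.431),np.sin(.431)
print('cmd',271.467+300*(.9*c-.7*s),-590.613+300*(.9*s+.7*c))
for _ in range(2):
    st=ctrl.read_state(); print({k:np.round(st[k],3) for k in('clock','eef_pos','tool_rot','force','width')})
E
```

```text
cmd 429.0413670896347 -287.0173497737476
{'clock': np.float64(0.9), 'eef_pos': array([ 271.468, -590.611,  231.33 ]), 'tool_rot': array([ 3.142, -0.   ,  0.431]), 'force': array([-0.209, -0.955,  0.046]), 'width': np.float64(85.778)}
{'clock': np.float64(0.9), 'eef_pos': array([ 271.468, -590.611,  231.33 ]), 'tool_rot': array([ 3.142, -0.   ,  0.431]), 'force': array([-0.209, -0.955,  0.046]), 'width': np.float64(85.778)}
```

All keys are required.

Request:
jog_arm(plan=[{"tx": 0.9,"ty": -0.7,"tz": 0.0,"wx": 0,"wy": 0,"wz": -0.87,"claw": 0.5},{"tx": 0.9,"ty": -0.7,"tz": 0.0,"wx": 0,"wy": 0,"wz": -0.87,"claw": 0.5},{"tx": 0.9,"ty": -0.7,"tz": 0.0,"wx": 0,"wy": 0,"wz": -0.87,"claw": 0.5},{"tx": 0.9,"ty": -0.7,"tz": 0.0,"wx": 0,"wy": 0,"wz": -0.87,"claw": 0.5},{"tx": 0.9,"ty": -0.7,"tz": 0.0,"wx": 0,"wy": 0,"wz": -0.87,"claw": 0.5},{"tx": 0.9,"ty": -0.7,"tz": 0.0,"wx": 0,"wy": 0,"wz": -0.87,"claw": 0.5},{"tx": 0.9,"ty": -0.7,"tz": 0.0,"wx": 0,"wy": 0,"wz": -0.87,"claw": 0.5},{"tx": 0.9,"ty": -0.7,"tz": 0.0,"wx": 0,"wy": 0,"wz": -0.87,"claw": 0.5},{"tx": 0.9,"ty": -0.7,"tz": 0.0,"wx": 0,"wy": 0,"wz": -0.87,"claw": 0.5},{"tx": 0.9,"ty": -0.7,"tz": 0.0,"wx": 0,"wy": 0,"wz": -0.87,"claw": 0.5},{"tx": 0.9,"ty": -0.7,"tz": 0.0,"wx": 0,"wy": 0,"wz": -0.87,"claw": 0.5},{"tx": 0.9,"ty": -0.7,"tz": 0.0,"wx": 0,"wy": 0,"wz": -0.87,"claw": 0.5}])

```text
clock: 2.1
eef_pos: [428.9, -287.5, 231.3]
tool_rot: [-3.141, 0.0, 1.794]
force: [-0.2, 0.5, 0.1]
width: 42.6
gripper_force: 0.0
```

```bash
python3 go.py 429 -287 231.3 103 510 -154.5 150 103 510 -154.5 95 103
```

```text
tx 0.370 ty 0.362 tz 0.271 wz -0.000
tx 0.370 ty 0.362 tz 0.454 wz -0.000
```

Request:
jog_arm(plan=[{"tx": 0.37,"ty": 0.362,"tz": 0.2,"wx": 0,"wy": 0,"wz": 0,"claw": 0.5},{"tx": 0.37,"ty": 0.362,"tz": 0.2,"wx": 0,"wy": 0,"wz": 0,"claw": 0.5},{"tx": 0.37,"ty": 0.362,"tz": 0.2,"wx": 0,"wy": 0,"wz": 0,"claw": 0.5},{"tx": 0.37,"ty": 0.362,"tz": 0.2,"wx": 0,"wy": 0,"wz": 0,"claw": 0.5},{"tx": 0.37,"ty": 0.362,"tz": 0.27,"wx": 0,"wy": 0,"wz": 0,"claw": 0.5},{"tx": 0.37,"ty": 0.362,"tz": 0.27,"wx": 0,"wy": 0,"wz": 0,"claw": 0.5}])

```text
clock: 2.7
eef_pos: [508.5, -153.7, 148.3]
tool_rot: [-3.137, -0.002, 1.797]
force: [-0.4, -0.2, -0.0]
width: 42.8
gripper_force: 0.0
```

```bash
python3 - <<'E'
from h import *
p=cam('side'); save(p,'s2.png'); 
E
python3 -c "
import cv2;a=cv2.imread('pics/s2.png');cv2.imwrite('pics/s2c.png',cv2.resize(a[180:380,220:480],None,fx=3,fy=3))"
```

```text
(no output)
```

View pics/s2c.png

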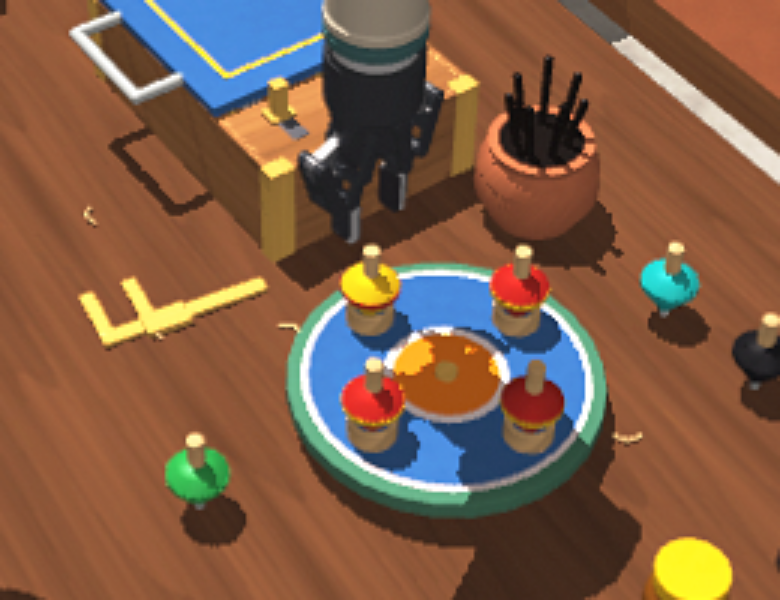

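The fingers straddle the yellow stem at crop (371,260) and hang just above it. Descending and closing next.

Request:
jog_arm(plan=[{"tx": 0,"ty": 0,"tz": 0.1,"wx": 0,"wy": 0,"wz": 0,"claw": 0.5},{"tx": 0,"ty": 0,"tz": 0.183,"wx": 0,"wy": 0,"wz": 0,"claw": 0.5},{"tx": 0,"ty": 0,"tz": 0.183,"wx": 0,"wy": 0,"wz": 0,"claw": 0.5},{"tx": 0,"ty": 0,"tz": 0.183,"wx": 0,"wy": 0,"wz": 0,"claw": 0.7},{"tx": 0,"ty": 0,"tz": 0.183,"wx": 0,"wy": 0,"wz": 0,"claw": 0.8},{"tx": 0,"ty": 0,"tz": 0.183,"wx": 0,"wy": 0,"wz": 0,"claw": 1},{"tx": 0,"ty": 0,"tz": 0.183,"wx": 0,"wy": 0,"wz": 0,"claw": 1},{"tx": 0,"ty": 0,"tz": 0.183,"wx": 0,"wy": 0,"wz": 0,"claw": 1},{"tx": 0,"ty": 0,"tz": 0.183,"wx": 0,"wy": 0,"wz": 0,"claw": 1}])

```text
clock: 3.65
eef_pos: [511.5, -154.9, 97.0]
tool_rot: [3.138, 0.002, 1.797]
force: [-0.2, 0.0, 7.4]
width: 11.3
gripper_force: 58.5
```

Request:
jog_arm(plan=[{"tx": 0,"ty": 0,"tz": -0.05,"wx": 0,"wy": 0,"wz": 0,"claw": 1},{"tx": 0,"ty": 0,"tz": -0.1,"wx": 0,"wy": 0,"wz": 0,"claw": 1},{"tx": 0,"ty": 0,"tz": -0.18,"wx": 0,"wy": 0,"wz": 0,"claw": 1},{"tx": 0,"ty": 0,"tz": -0.28,"wx": 0,"wy": 0,"wz": 0,"claw": 1},{"tx": 0,"ty": 0,"tz": -0.38,"wx": 0,"wy": 0,"wz": 0,"claw": 1},{"tx": 0,"ty": 0,"tz": -0.4,"wx": 0,"wy": 0,"wz": 0,"claw": 1},{"tx": 0,"ty": 0,"tz": -0.4,"wx": 0,"wy": 0,"wz": 0,"claw": 1}])

```text
clock: 4.35
eef_pos: [510.5, -154.7, 216.6]
tool_rot: [3.139, 0.002, 1.797]
force: [-0.7, -0.3, -1.4]
width: 11.9
gripper_force: 58.5
```

```bash
python3 - <<'E'
from h import *
p=cam('side'); a=p['img'][:,:,::-1]; cv2.imwrite('pics/s3c.png',cv2.resize(a[160:360,220:480],None,fx=3,fy=3))
E
python3 go.py 510 -154.5 215 103 658.5 29.8 215 92 658.5 29.8 160 92
```

```text
tx 0.487 ty 0.621 tz -0.000 wz 0.122
tx 0.487 ty 0.621 tz 0.183 wz 0.122
```

View pics/s3c.png

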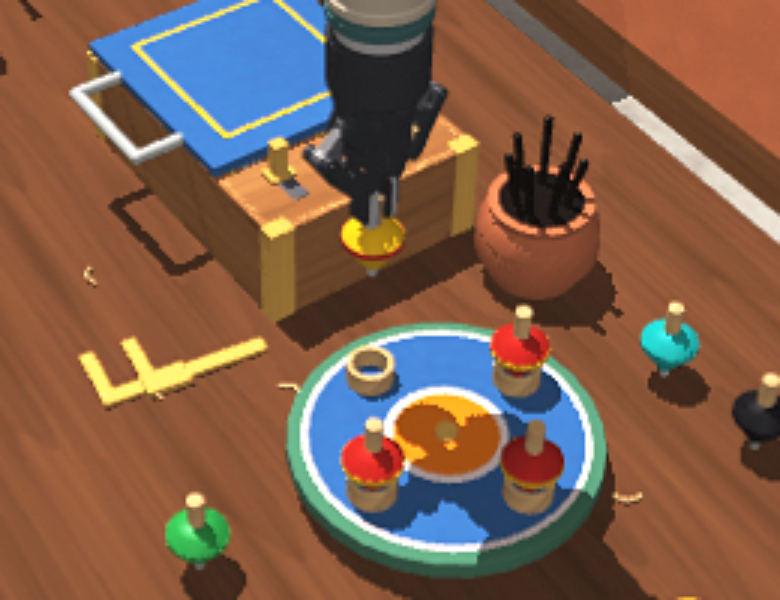

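The yellow top hangs upright at crop (372,245) and its cup is empty; the red tops are still standing. Moving over the nest now.

Request:
jog_arm(plan=[{"tx": 0.12,"ty": 0.15,"tz": 0,"wx": 0,"wy": 0,"wz": 0.03,"claw": 1},{"tx": 0.24,"ty": 0.31,"tz": 0,"wx": 0,"wy": 0,"wz": 0.06,"claw": 1},{"tx": 0.34,"ty": 0.43,"tz": 0,"wx": 0,"wy": 0,"wz": 0.09,"claw": 1},{"tx": 0.42,"ty": 0.54,"tz": 0,"wx": 0,"wy": 0,"wz": 0.122,"claw": 1},{"tx": 0.487,"ty": 0.621,"tz": 0,"wx": 0,"wy": 0,"wz": 0.122,"claw": 1},{"tx": 0.487,"ty": 0.621,"tz": 0.0,"wx": 0,"wy": 0,"wz": 0.122,"claw": 1},{"tx": 0.487,"ty": 0.621,"tz": 0.06,"wx": 0,"wy": 0,"wz": 0.122,"claw": 1},{"tx": 0.487,"ty": 0.621,"tz": 0.06,"wx": 0,"wy": 0,"wz": 0.122,"claw": 1},{"tx": 0.487,"ty": 0.621,"tz": 0.06,"wx": 0,"wy": 0,"wz": 0.122,"claw": 1}])

```text
clock: 5.3
eef_pos: [657.5, 28.8, 196.0]
tool_rot: [-3.138, 0.001, 1.605]
force: [0.4, -0.1, -0.4]
width: 11.8
gripper_force: 58.7
```

```bash
python3 - <<'E'
from h import *
st=ctrl.read_state(); print(st['eef_pos'],st['tool_rot'])
p=cam('side'); a=p['img'][:,:,::-1]
# project expected points
K=np.array([[p['fx'],0,p['cx']],[0,p['fy'],p['cy']],[0,0,1.]])
def proj(X):
    c=(np.atleast_2d(X)-p['position'])@camR(p)
    return cv2.projectPoints(c,np.zeros(3),np.zeros(3),K,np.array(p['distortion'],float))[0][:,0]
e=st['eef_pos']
print('cup top c',proj([658.5,29.8,120]),'tip for foot -58',proj(e-[0,0,58]))
u,v=proj([658.5,29.8,140])[0].astype(int)
cv2.imwrite('pics/s4c.png',cv2.resize(a[v-50:v+50,u-60:u+60],None,fx=6,fy=6)); print('crop origin',u-60,v-50)
U,V=np.meshgrid(np.arange(640),np.arange(480))
im=p['img'].astype(int); m=(im[...,0]>110)&(im[...,1]>90)&(im[...,2]<70)&(abs(U-u)<50)&(abs(V-v)<60)
q,c=pts(p,m); q=q[q[:,2]>130]; print('yellow',len(q),q.mean(0),q.min(0),q.max(0))
E
```

```text
[657.45998423  28.78210638 195.98280303] [-3.13814702e+00  6.20398684e-04  1.60501988e+00]
cup top c [[351.65677671 200.5557482 ]] tip for foot -58 [[351.75934746 195.58308179]]
crop origin 291 144
yellow 170 [646.07164996  20.50416425 179.35130354] [536.4033387    4.20046029 130.6941907 ] [679.50492248  43.27663994 206.99477871]
```

View pics/s4c.png

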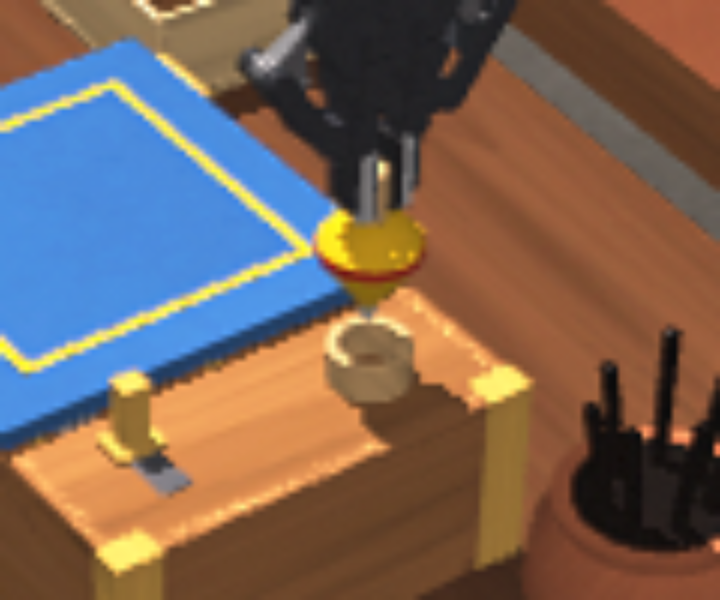

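The tip at crop (369,317) lines up with the cup's centre column at crop (370,342). Lowering in steps.

Request:
jog_arm(plan=[{"tx": 0,"ty": 0,"tz": 0.04,"wx": 0,"wy": 0,"wz": 0,"claw": 1},{"tx": 0,"ty": 0,"tz": 0.08,"wx": 0,"wy": 0,"wz": 0,"claw": 1},{"tx": 0,"ty": 0,"tz": 0.11,"wx": 0,"wy": 0,"wz": 0,"claw": 1},{"tx": 0,"ty": 0,"tz": 0.12,"wx": 0,"wy": 0,"wz": 0,"claw": 1},{"tx": 0,"ty": 0,"tz": 0.12,"wx": 0,"wy": 0,"wz": 0,"claw": 1}])

```text
clock: 5.85
eef_pos: [658.4, 29.7, 160.7]
tool_rot: [-3.141, 0.0, 1.606]
force: [1.1, 0.5, -0.1]
width: 11.5
gripper_force: 58.7
```

Request:
jog_arm(plan=[{"tx": 0,"ty": 0,"tz": 0.005,"wx": 0,"wy": 0,"wz": 0,"claw": 1},{"tx": 0,"ty": 0,"tz": 0.01,"wx": 0,"wy": 0,"wz": 0,"claw": 1},{"tx": 0,"ty": 0,"tz": 0.01,"wx": 0,"wy": 0,"wz": 0,"claw": 1}])

```text
clock: 6.15
eef_pos: [659.1, 29.8, 159.2]
tool_rot: [3.141, -0.0, 1.606]
force: [0.0, -0.1, 1.9]
width: 11.9
gripper_force: 59.1
```

Request:
jog_arm(plan=[{"tx": 0,"ty": 0,"tz": 0.005,"wx": 0,"wy": 0,"wz": 0,"claw": 1},{"tx": 0,"ty": 0,"tz": 0.005,"wx": 0,"wy": 0,"wz": 0,"claw": 1}])

```text
clock: 6.35
eef_pos: [659.5, 29.9, 159.0]
tool_rot: [3.139, -0.0, 1.606]
force: [-1.9, 0.4, 10.5]
width: 11.3
gripper_force: 60.0
```

Request:
jog_arm(plan=[{"tx": 0,"ty": 0,"tz": -0.004,"wx": 0,"wy": 0,"wz": 0,"claw": 1},{"tx": 0,"ty": 0,"tz": -0.004,"wx": 0,"wy": 0,"wz": 0,"claw": 0.75},{"tx": 0,"ty": 0,"tz": -0.004,"wx": 0,"wy": 0,"wz": 0,"claw": 0.6},{"tx": 0,"ty": 0,"tz": -0.004,"wx": 0,"wy": 0,"wz": 0,"claw": 0.5},{"tx": 0,"ty": 0,"tz": -0.004,"wx": 0,"wy": 0,"wz": 0,"claw": 0.5},{"tx": 0,"ty": 0,"tz": -0.004,"wx": 0,"wy": 0,"wz": 0,"claw": 0.5},{"tx": 0,"ty": 0,"tz": -0.06,"wx": 0,"wy": 0,"wz": 0,"claw": 0.5},{"tx": 0,"ty": 0,"tz": -0.18,"wx": 0,"wy": 0,"wz": 0,"claw": 0.5},{"tx": 0,"ty": 0,"tz": -0.3,"wx": 0,"wy": 0,"wz": 0,"claw": 0.5},{"tx": 0,"ty": 0,"tz": -0.3,"wx": 0,"wy": 0,"wz": 0,"claw": 0.5}])

```text
clock: 7.35
eef_pos: [662.1, 30.4, 252.6]
tool_rot: [3.131, -0.001, 1.606]
force: [-0.0, -0.1, -0.1]
width: 42.6
gripper_force: 0.0
```

```bash
python3 - <<'E'
from h import *
p=cam('side'); a=p['img'][:,:,::-1]; cv2.imwrite('pics/s5c.png',cv2.resize(a[130:290,250:470],None,fx=3,fy=3))
E
python3 go.py 658.5 29.8 247 92 441.5 179.5 180 92 441.5 179.5 130 92  441.5 179.5 87 92
```

```text
tx 0.524 ty -0.705 tz 0.223 wz -0.000
tx 0.524 ty -0.705 tz 0.390 wz -0.000
tx 0.524 ty -0.705 tz 0.533 wz -0.000
```

View pics/s5c.png

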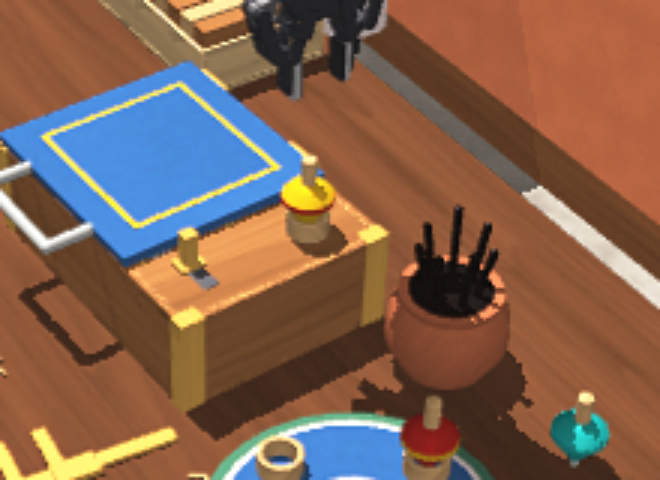

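The yellow top stands upright in the nest at crop (308,200). On to the bar.

Request:
jog_arm(plan=[{"tx": 0.524,"ty": -0.705,"tz": 0,"wx": 0,"wy": 0,"wz": 0,"claw": 0.62},{"tx": 0.524,"ty": -0.705,"tz": 0.0,"wx": 0,"wy": 0,"wz": 0,"claw": 0.62},{"tx": 0.524,"ty": -0.705,"tz": 0.1,"wx": 0,"wy": 0,"wz": 0,"claw": 0.62},{"tx": 0.524,"ty": -0.705,"tz": 0.15,"wx": 0,"wy": 0,"wz": 0,"claw": 0.62},{"tx": 0.524,"ty": -0.705,"tz": 0.2,"wx": 0,"wy": 0,"wz": 0,"claw": 0.62},{"tx": 0.524,"ty": -0.705,"tz": 0.3,"wx": 0,"wy": 0,"wz": 0,"claw": 0.62},{"tx": 0.524,"ty": -0.705,"tz": 0.3,"wx": 0,"wy": 0,"wz": 0,"claw": 0.62},{"tx": 0.524,"ty": -0.705,"tz": 0.3,"wx": 0,"wy": 0,"wz": 0,"claw": 0.62},{"tx": 0.524,"ty": -0.705,"tz": 0.3,"wx": 0,"wy": 0,"wz": 0,"claw": 0.62}])

```text
clock: 8.3
eef_pos: [443.2, 179.1, 157.3]
tool_rot: [3.14, -0.0, 1.604]
force: [-0.4, -0.0, 0.4]
width: 32.3
gripper_force: 0.0
```

Request:
jog_arm(plan=[{"tx": 0,"ty": 0,"tz": 0.1,"wx": 0,"wy": 0,"wz": 0,"claw": 0.62},{"tx": 0,"ty": 0,"tz": 0.18,"wx": 0,"wy": 0,"wz": 0,"claw": 0.62},{"tx": 0,"ty": 0,"tz": 0.233,"wx": 0,"wy": 0,"wz": 0,"claw": 0.62},{"tx": 0,"ty": 0,"tz": 0.233,"wx": 0,"wy": 0,"wz": 0,"claw": 0.62},{"tx": 0,"ty": 0,"tz": 0.233,"wx": 0,"wy": 0,"wz": 0,"claw": 0.75},{"tx": 0,"ty": 0,"tz": 0.233,"wx": 0,"wy": 0,"wz": 0,"claw": 0.82},{"tx": 0,"ty": 0,"tz": 0.233,"wx": 0,"wy": 0,"wz": 0,"claw": 1},{"tx": 0,"ty": 0,"tz": 0.233,"wx": 0,"wy": 0,"wz": 0,"claw": 1},{"tx": 0,"ty": 0,"tz": 0.233,"wx": 0,"wy": 0,"wz": 0,"claw": 1}])

```text
clock: 9.2
eef_pos: [443.2, 179.6, 88.2]
tool_rot: [3.139, -0.001, 1.606]
force: [0.7, -1.2, 6.0]
width: 9.8
gripper_force: 58.6
```

Request:
jog_arm(plan=[{"tx": 0,"ty": 0,"tz": -0.015,"wx": 0,"wy": 0,"wz": 0,"claw": 1},{"tx": 0,"ty": 0,"tz": -0.03,"wx": 0,"wy": 0,"wz": 0,"claw": 1},{"tx": 0,"ty": 0,"tz": -0.045,"wx": 0,"wy": 0,"wz": 0,"claw": 1},{"tx": 0,"ty": 0,"tz": -0.055,"wx": 0,"wy": 0,"wz": 0,"claw": 1},{"tx": 0,"ty": 0,"tz": -0.055,"wx": 0,"wy": 0,"wz": 0,"claw": 1}])

```text
clock: 9.7
eef_pos: [443.9, 179.6, 104.4]
tool_rot: [3.138, -0.001, 1.605]
force: [5.4, -1.3, -4.3]
width: 9.7
gripper_force: 58.4
```

It rose 16 mm, past the 11 mm stop, with only about 4 N, so the lid seems free. I'll go to 10° and check before going further.

Request:
jog_arm(plan=[{"tx": 0,"ty": 0.005,"tz": -0.03,"wx": 0,"wy": 0,"wz": 0,"claw": 1},{"tx": 0,"ty": 0.01,"tz": -0.065,"wx": 0,"wy": 0,"wz": 0,"claw": 1},{"tx": 0,"ty": 0.017,"tz": -0.098,"wx": 0,"wy": 0,"wz": 0,"claw": 1},{"tx": 0,"ty": 0.017,"tz": -0.098,"wx": 0,"wy": 0,"wz": 0,"claw": 1},{"tx": 0,"ty": 0.017,"tz": -0.098,"wx": 0,"wy": 0,"wz": 0,"claw": 1}])

```text
clock: 10.2
eef_pos: [447.7, 179.9, 133.2]
tool_rot: [3.14, -0.001, 1.606]
force: [5.3, 0.1, -3.1]
width: 9.8
gripper_force: 58.6
```

```bash
cat > lid.py <<'E'
from h import *
p=cam('top'); im=p['img'].astype(int); U,V=np.meshgrid(np.arange(640),np.arange(480))
m=(im[...,2]>im[...,0]+40)&(abs(U-240)<75)&(abs(V-225)<80)
q,_=pts(p,m); c=q-q.mean(0); n=np.linalg.svd(c,full_matrices=False)[2][2]; n*=np.sign(n[2])
print('lid deg',np.degrees(np.arctan2(n[0],n[2])),len(q),q.mean(0),'resid',np.abs(c@n).mean())
st=ctrl.read_state(); print(st['clock'],st['eef_pos'],st['force'],st['width'])
E
python3 lid.py
```

```text
lid deg 59.944195554394035 6110 [604.07308826 177.27950282 141.29886753] resid 37.260392108600094
10.25 [447.69741811 179.82935238 132.94176558] [ 5.91115347  0.53173933 -3.80211362] 10.110843068141602
```

Request:
jog_arm(plan=[{"tx": 0,"ty": 0.018,"tz": -0.075,"wx": 0,"wy": 0,"wz": 0,"claw": 1},{"tx": 0,"ty": 0.043,"tz": -0.148,"wx": 0,"wy": 0,"wz": 0,"claw": 1},{"tx": 0,"ty": 0.074,"tz": -0.218,"wx": 0,"wy": 0,"wz": 0,"claw": 1},{"tx": 0,"ty": 0.111,"tz": -0.286,"wx": 0,"wy": 0,"wz": 0,"claw": 1},{"tx": 0,"ty": 0.154,"tz": -0.35,"wx": 0,"wy": 0,"wz": 0,"claw": 1},{"tx": 0,"ty": 0.178,"tz": -0.38,"wx": 0,"wy": 0,"wz": 0,"claw": 1},{"tx": 0,"ty": 0.203,"tz": -0.41,"wx": 0,"wy": 0,"wz": 0,"claw": 1},{"tx": 0,"ty": 0.203,"tz": -0.41,"wx": 0,"wy": 0,"wz": 0,"claw": 1},{"tx": 0,"ty": 0.203,"tz": -0.41,"wx": 0,"wy": 0,"wz": 0,"claw": 1},{"tx": 0,"ty": 0.203,"tz": -0.41,"wx": 0,"wy": 0,"wz": 0,"claw": 1}])

```text
clock: 11.25
eef_pos: [503.4, 182.3, 254.3]
tool_rot: [-3.133, 0.001, 1.607]
force: [-6.6, 2.7, 1.8]
width: 9.7
gripper_force: 58.9
```

```bash
cat > lid.py <<'E'
from h import *
p=cam('top'); im=p['img'].astype(int); U,V=np.meshgrid(np.arange(640),np.arange(480))
m=(im[...,2]>im[...,0]+40)&(abs(U-240)<75)&(abs(V-225)<80)
q,_=pts(p,m); q=q[(q[:,2]<330)&(q[:,2]>90)&(q[:,0]<730)&(q[:,0]>480)]
from scipy.stats import theilslopes
i=np.random.default_rng(0).choice(len(q),1500); print('lid deg',np.degrees(np.arctan(theilslopes(q[i,2],q[i,0])[0])),len(q))
st=ctrl.read_state(); print(st['clock'],st['eef_pos'],st['tool_rot'],st['force'],st['width'])
save(p,'top6.png'); p=cam('side'); save(p,'s6.png')
E
python3 lid.py; python3 -c "
import cv2,numpy as np
a=cv2.imread('pics/top6.png')[130:350,170:490];b=cv2.imread('pics/s6.png')[110:350,180:460]
b=cv2.resize(b,(400,300));a=cv2.resize(a,(400,300))
cv2.imwrite('pics/c6.png',np.hstack([a,b]))"
```

```text
lid deg -38.26804597890657 3009
11.3 [503.36020784 182.31246719 254.2581205 ] [-3.13276471e+00  8.96940326e-04  1.60743289e+00] [-6.19118922  1.84689529  1.34366387] 9.691725333482198
```

View pics/c6.png

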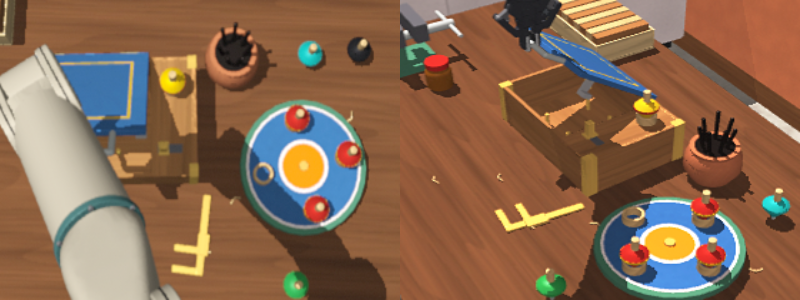

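The lid is open at about 39°, the yellow top is in its cup, and the red tops are still standing. I'll let it settle, check once more, and hand in.

Request:
jog_arm(plan=[{"tx": 0,"ty": 0,"tz": 0,"wx": 0,"wy": 0,"wz": 0,"claw": 1},{"tx": 0,"ty": 0,"tz": 0,"wx": 0,"wy": 0,"wz": 0,"claw": 1},{"tx": 0,"ty": 0,"tz": 0,"wx": 0,"wy": 0,"wz": 0,"claw": 1},{"tx": 0,"ty": 0,"tz": 0,"wx": 0,"wy": 0,"wz": 0,"claw": 1},{"tx": 0,"ty": 0,"tz": 0,"wx": 0,"wy": 0,"wz": 0,"claw": 1}])

```text
clock: 11.85
eef_pos: [503.3, 182.3, 254.2]
tool_rot: [-3.133, 0.001, 1.607]
force: [-6.6, 1.5, 0.9]
width: 9.9
gripper_force: 58.9
```

```bash
python3 lid.py; python3 -c "
from cell import ctrl
print(ctrl.finish_job())"
```

```text
lid deg -38.32742734935041 3014
11.9 [503.34574577 182.32052655 254.2165473 ] [-3.13271936e+00  8.95709198e-04  1.60744553e+00] [-6.38176667  1.35776571  1.46934395] 9.825944480789667
the job is handed in; nothing more can be done
None
```

The job is handed in: the yellow top stands upright in the wooden cup, and the lid proved free when tried, so I left the brass slide alone and finished holding the lid at about 38–40°, with the red tops still standing in the turntable.

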